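# Fetch the grease jar from behind the tall containers in the chemical tray

## Task

The grease jar with the yellow lid is hemmed in by three tall containers in the grey chemical tray: first stand all three upright on the green mat, leaving the jar where it is, and then, with them still there, lift the jar out and stand it in the middle of the white disc on the blue service mat. After that put each of the three back, upright, on the very ring in the tray that it was taken from. Knock nothing over, and leave the mug, the orange bracket and the screwdriver alone.

Things in the scene. Friction and masses are not known exactly. Their poses are not given: they have to be found in the camera images.
- grease_jar: Squat round jar, 50 mm high: white body 47 mm in diameter up to 28 mm, above it a yellow screw lid 50 mm in diameter. About 90 g. Origin: centre of its underside, z up. It stands on one of the tray's rings, about 10 mm from the containers on either side; once those are gone, grip it 30 mm above its underside.
- spray_can: Tall aerosol can, 140 mm high: silver and blue body 52 mm in diameter up to 101 mm, above it a blue cap 48 mm in diameter (sides straight to 136 mm). About 200 g. Origin: centre of its underside, z up along its axis. Grip it by the cap, about 118 mm above the underside.
- amber_bottle: Tall amber glass bottle with a white label, 132 mm high: body 52 mm in diameter up to 78 mm, sloping shoulder, and a black screw cap 33 mm in diameter from 98 to 132 mm. About 240 g. Origin: centre of its underside, z up along its axis. Grip it by the cap, about 115 mm above the underside.
- white_bottle: Tall white plastic bottle with a green label, 136 mm high: body 54 mm in diameter up to 92 mm, sloping shoulder, and a red screw cap 43 mm in diameter from 102 to 136 mm. About 200 g. Origin: centre of its underside, z up along its axis. Grip it by the cap, about 118 mm above the underside.
- chemical_tray: Shallow grey tray, fixed, 210 mm (its x) by 230 mm (its y), rim 25 mm high, floor 4 mm thick. Origin: centre of its underside, z up. Yellow rings 62 mm in diameter on the floor, at (x, y) in its frame, mm: (40, 0) the jar; (40, 62), (40, -62), (-36, 0) one tall container each, which one differs from start to start. The tray and the two mats also swap places.
- green_mat: Green cutting mat with a white grid, fixed, 210 mm (its x) by 230 mm (its y), 3 mm thick, empty: the side area. Origin: centre of its underside, z up.
- service_mat: Blue bench mat, fixed, 170 by 210 mm, 3 mm thick, with a white disc 80 mm in diameter on it whose top is 5 mm above the table. Origin: under the centre of the white disc at the height of the table, z up. A steel linear guide (200 mm long, 18 mm high at its carriage) lies along its y 78 mm from the disc's centre on its +x side.
- mug: Blue ceramic mug, 80 mm in diameter, 90 mm high, with a handle. Bystander. Origin: centre of its underside.
- bracket: Orange 3D-printed angle bracket, 70 by 35 mm, 40 mm high. Bystander. Origin: centre of its underside.
- screwdriver: Screwdriver with a red handle, 190 mm long, lying crosswise on the table on the far side of the work. Bystander. Origin: near its middle, on the table.
Not all that is in view belongs to the job. What is shaped like the grease_jar but pink or turquoise is not meant.

How it is judged (in metres and radians):
On the way, in this order (a step that is already met when the one before it is completed fails the run):
1. all three tall containers stand upright on the green mat (their centres within its edges), the jar still in its place in the tray (x of spray_can in the frame of green_mat between -0.105 and 0.105 m and y of spray_can in the frame of green_mat between -0.115 and 0.115 m and z of each of spray_can, amber_bottle, white_bottle in the frame of green_mat below 0.008 m and angle between each of spray_can, amber_bottle, white_bottle's own z axis and vertical below 0.12 rad and linear speed of each of spray_can, amber_bottle, white_bottle below 0.05 m/s and x of amber_bottle in the frame of green_mat between -0.105 and 0.105 m and y of amber_bottle in the frame of green_mat between -0.115 and 0.115 m and x of white_bottle in the frame of green_mat between -0.105 and 0.105 m and y of white_bottle in the frame of green_mat between -0.115 and 0.115 m and distance of grease_jar from where it was at the start of the episode below 0.03 m), for 0.2 s.
2. the jar stands upright on the white disc, within 15 mm of its centre, the three tall containers still on the green mat (horizontal distance between grease_jar and service_mat below 0.015 m and z of grease_jar in the frame of service_mat below 0.009 m and angle between each of grease_jar, spray_can, amber_bottle, white_bottle's own z axis and vertical below 0.12 rad and linear speed of grease_jar below 0.03 m/s and x of spray_can in the frame of green_mat between -0.105 and 0.105 m and y of spray_can in the frame of green_mat between -0.115 and 0.115 m and z of each of spray_can, amber_bottle, white_bottle in the frame of green_mat below 0.008 m and linear speed of each of spray_can, amber_bottle, white_bottle below 0.05 m/s and x of amber_bottle in the frame of green_mat between -0.105 and 0.105 m and y of amber_bottle in the frame of green_mat between -0.115 and 0.115 m and x of white_bottle in the frame of green_mat between -0.105 and 0.105 m and y of white_bottle in the frame of green_mat between -0.115 and 0.115 m), for 0.2 s.
At the end, for the whole second after the job is handed in: The grease jar stands upright on the white disc, its centre within 15 mm of the disc's; the spray can, the amber bottle and the white bottle each stand upright within 15 mm of where they stood at the start; all four released and at rest (horizontal distance between grease_jar and service_mat below 0.015 m and z of grease_jar in the frame of service_mat below 0.009 m and angle between each of grease_jar, spray_can, amber_bottle, white_bottle's own z axis and vertical below 0.12 rad and linear speed of each of grease_jar, spray_can, amber_bottle, white_bottle below 0.03 m/s and distance of each of spray_can, amber_bottle, white_bottle from where it was at the start of the episode below 0.015 m and angular speed of each of spray_can, amber_bottle, white_bottle, grease_jar below 0.3 rad/s and contact force between each of spray_can, amber_bottle, white_bottle, grease_jar and the fingers below 0.1 N); the robot touches nothing.
It fails at once if the jar or one of the tall containers is knocked over (tilted more than 30 degrees) (angle between any of spray_can, amber_bottle, white_bottle, grease_jar's own z axis and vertical above 0.52 rad).
It fails at once if the mug is moved more than 20 mm (distance of mug from where it was at the start of the episode above 0.02 m).
It fails at once if the bracket is moved more than 20 mm (distance of bracket from where it was at the start of the episode above 0.02 m).
It fails at once if the screwdriver is moved more than 20 mm (distance of screwdriver from where it was at the start of the episode above 0.02 m).
It also fails if it takes over 141 s, if anything falls off the work surface, if the arm or the gripper's body presses on something with over 40 N, if the wrist force passes 120 N, or if a joint passes its speed limit or range.

## Robot

A 7-joint arm with a two-finger parallel gripper is mounted at the origin on the work surface. World frame = base frame: x ahead of the robot, y to its left, z up, the work surface at z = 0. Lengths are in m, angles in degrees, forces in N, time in s.
With the tool pointing down it reaches from about 0.425 to 1.025 m from the base axis. Payload 9.4 kg.
Tool frame: the origin (TCP) lies midway between the tips of the shut fingers; the grasp point (between the pads) lies 19 mm behind it; z points along the fingers, y is the line along which they close (so a half turn about z gives the same grasp; the last joint's range is limited). The gripper opens to 85 mm and grips with 20 to 120 N. Pads are 22 mm wide; open, the fingers measure 114 mm over their backs; the gripper's body (76 mm by 85 mm) begins 54 mm behind the grasp point. The pads swing forward as they close: fully open they stand 13 mm farther back than shut.
Start: joints at [62.699, 34.337, -0.143, 91.639, 0.103, 54.024, -4.572], TCP at [0.282, -0.668, 0.231] pointing down, gripper open.
Joint ranges: [-147.43, 147.43], [-19.82, 112.94], [-74.19, 73.91], [6.32, 146.72], [-59.91, 239.91], [6.04, 106.73], [-150.56, 150.56]. Speed limits (degrees/s): [127.2, 127.2, 172.46, 172.46, 180, 180, 180].

## Interface

Orientations are given as a 3x3 rotation matrix whose columns are the frame's x, y, z axes.
In Python, from rig import telemetry, optics, robot gives the robot as it stands.
- The arm moves only by the tool drive_tool, never from a script. Its argument "rows" is a list of rows, each a list of 7 numbers: the opening, from 0 (shut) to 1 (fully open), then the shift along the world's x, y, z in m, then the turn, a rotation vector about the world's x, y, z in rad. A call has 1 to 8 rows; each row is the pose to reach, as a shift and turn from the pose commanded when the call began; what a row does not reach only later rows make up. A row lasts 1/10 s, in which the tool goes at most 50 mm and 8.59 degrees, less where a joint would pass 70% of its speed; a pose out of reach is approached as far as the arm can. A call with a gripper value outside its range is refused whole. The fingers move at their own pace and stop on an object; "newtons" is the grip in N (left out, the last holds). Time passes only in rows, so rows that repeat a pose let the fingers close. It gives the time, the measured TCP pose, the force, the opening and the grip force at its end, in the units of the state.
- telemetry.sense(): the state, without advancing time (a new reading comes with each control period).
- optics.capture(name): name is "scene" or "side" or "wrist"; returns the picture (420x560x3 uint8, red, green, blue); there is no depth.
- optics.calibration(name): a dict with "fx", "fy", "cx", "cy" (pixels), "origin" and "attitude" of the camera in the world; the wrist camera has in their place "T_tool_cam" (4x4, takes a point from camera to tool coordinates, whose origin is the TCP and whose axes are the flange's). Camera axes: x right, y down, z forward; pixel columns grow to the right and rows downward; lengths in m; the calibration is good to about 2 mm. A picture is of the moment at which its call begins: read the wrist's pose just before it. calibration takes no time and is no camera call.
- robot.sign_off(): hands the job in; it is judged then, once.
The state is a dict: "time_s": time; "joint_positions": joint angles; "qd": joint speeds; "effort": joint torques, N m; "tcp_pos": TCP position; "tool_rot": TCP orientation; "wrist_force": force on the tool from outside, world axes, zero at the start; "torque": the same for the moment, N m; "opening": finger opening in m; "grasp_force": force on a finger pad.
Only numpy, scipy, OpenCV 4.12 (cv2) and the standard library are available. Lean on these libraries where they do the work, as an engineer would, in place of code of your own. Each camera call takes 0.05 s, during which the arm holds its last target. There are 200 camera calls.

## Working session

There is one attempt and no reset: what is moved stays moved. The work goes in short steps, Python scripts to look and compute and a tool call to move; the robot and the scene stay as the last step left them, time stands still between calls to the robot, and variables do not carry over. Pictures are saved under pics/ and viewed, at most 14 in all, crops included, and the job is handed in when it is done.

Besides the shell and the picture viewer there is one more tool, called after ">>>" as name([rows], argument=value, ...), one row to a line, values as JSON. drive_tool: Moves the arm, as the interface text tells. Its arguments: {"type":"object","properties":{"rows":{"type":"array"},"newtons":{"type":"number"}},"required":["rows"]}

```bash
mkdir -p pics; ls; python3 - <<'E'
from rig import telemetry, optics, robot
import cv2
s=telemetry.sense(); print(s)
for n in("scene","side"):
    im=optics.capture(n); cv2.imwrite(f"pics/{n}0.png",cv2.resize(im[:,:,::-1],(800,600),interpolation=cv2.INTER_CUBIC)); cv2.imwrite(f"pics/{n}0_raw.png",im[:,:,::-1])
    print(n,optics.calibration(n))
print(optics.calibration("wrist"))
E
```

```text
pics
{'time_s': 0.0, 'joint_positions': array([62.69875946, 34.38583243, -0.1453829 , 91.68111439,  0.1044785 ,
       54.0254738 , -4.5737984 ]), 'qd': array([0.01231402, 0.04303492, 0.03739342, 0.09402304, 0.01726433,
       0.0371173 , 0.04076951]), 'effort': array([ 7.78772064e-04, -7.76461101e+01,  1.56533204e+00, -2.58018279e+01,
        1.24194895e-02,  8.71147087e-03, -1.58032893e-06]), 'tcp_pos': array([ 0.28197857, -0.66739135,  0.23039933]), 'tool_rot': array([[ 9.21124697e-01,  3.89266855e-01, -7.79682495e-04],
       [ 3.89267599e-01, -9.21123633e-01,  1.41011895e-03],
       [-1.69271403e-04, -1.60240053e-03, -9.99998702e-01]]), 'wrist_force': array([ 0.51165525, -0.23680353,  1.24490148]), 'torque': array([ 0.00777531,  0.09119471, -0.00622215]), 'grasp_force': 0.0, 'opening': 0.08559423527978786}
scene {'fx': 399.14203114513924, 'fy': 399.14203114513924, 'cx': 282.1302544708713, 'cy': 212.2953849177743, 'origin': array([ 1.36499836, -0.08856746,  0.87841493]), 'attitude': array([[ 0.16861936,  0.7207268 , -0.67239899],
       [ 0.98567842, -0.12492717,  0.11327515],
       [-0.00236047, -0.68186955, -0.73146999]])}
side {'fx': 410.1913011904831, 'fy': 410.1913011904831, 'cx': 283.55488445691026, 'cy': 203.75382215343637, 'origin': array([0.4786852 , 1.0261292 , 0.82504694]), 'attitude': array([[-0.9951062 , -0.04382132,  0.08856269],
       [-0.09685232,  0.6101484 , -0.78634506],
       [-0.01957771, -0.79107435, -0.61140665]])}
{'fx': 356.06741567137, 'fy': 356.06741567137, 'cx': 281.4929145199191, 'cy': 207.59172351888296, 'T_tool_cam': array([[-4.24372440e-04, -9.55156081e-01, -2.96102484e-01,
         7.65572485e-02],
       [ 9.99999908e-01, -3.85942490e-04, -1.88235790e-04,
        -3.09637347e-04],
       [ 6.55160295e-05, -2.96102536e-01,  9.55156157e-01,
        -1.42175560e-01],
       [ 0.00000000e+00,  0.00000000e+00,  0.00000000e+00,
         1.00000000e+00]])}
```

View pics/scene0.png

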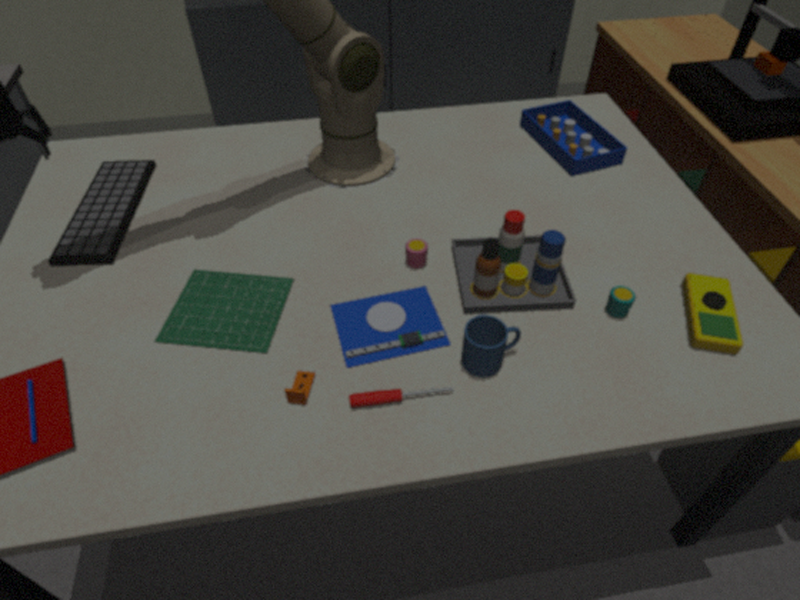

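View pics/side0.png

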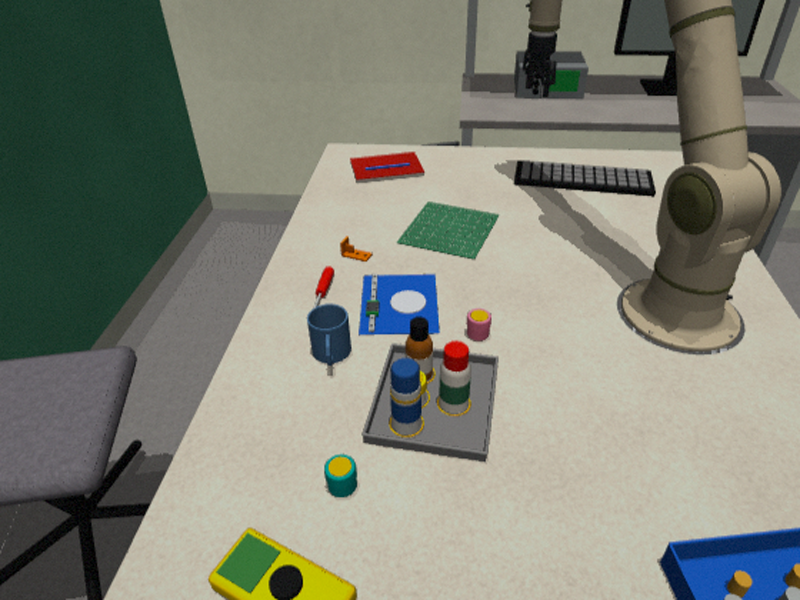

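The scene view (800x600 pixels) shows the tray at (453,238)-(572,309), with caps at amber (491,243), white (514,216) and spray (552,238), and the jar at (516,271). The white disc is at (386,317) and the green mat at (158..294, 270..350). The side view shows the same layout, so I'll compute positions from both.

```bash
cat > h.py <<'E'
import numpy as np, cv2
from rig import telemetry, optics
def ray(n,u,v,pose=None):
    c=optics.calibration(n)
    if n=="wrist":
        T=c["T_tool_cam"];p,R=pose;A=R@T[:3,:3];o=R@T[:3,3]+p
    else:A=np.array(c["attitude"]);o=np.array(c["origin"])
    return o,A@np.array([(u-c["cx"])/c["fx"],(v-c["cy"])/c["fy"],1.])
def hit(n,u,v,z,pose=None):
    o,d=ray(n,u,v,pose);return (o+d*(z-o[2])/d[2])[:2]
def project(n,P,pose):
    c=optics.calibration(n);T=c["T_tool_cam"];p,R=pose;A=R@T[:3,:3];o=R@T[:3,3]+p
    q=A.T@(np.array(P)-o);return c["fx"]*q[0]/q[2]+c["cx"],c["fy"]*q[1]/q[2]+c["cy"]
E
python3 - <<'E'
from h import *
f=.7
S={"disc":(386,317,.005),"g1":(197,270,.003),"g2":(294,275,.003),"g3":(266,350,.003),"g4":(158,344,.003),
"t1":(453,238,.025),"t2":(547,236,.025),"t3":(572,303,.025),"t4":(463,309,.025),"amber":(491,243,.132),"white":(514,216,.136),"spray":(552,237,.139),"jar":(516,271,.05),"bracket":(300,387,.02),"mug":(485,327,.09),"pink":(416,247,.05)}
D={"disc":(408,301,.005),"g1":(498,211,.003),"g2":(474,257,.003),"g3":(398,243,.003),"g4":(430,203,.003),
"t1":(497,355,.025),"t2":(487,456,.025),"t3":(364,438,.025),"t4":(395,346,.025),"amber":(419,323,.132),"white":(456,349,.136),"spray":(405,366,.139),"mug":(328,318,.09),"pink":(479,316,.05)}
for k in S:
    print(k,np.round(hit("scene",S[k][0]*f,S[k][1]*f,S[k][2]),3),np.round(hit("side",D[k][0]*f,D[k][1]*f,D[k][2]),3) if k in D else "")
E
```

```text
disc [0.594 0.006] [0.587 0.007]
g1 [ 0.382 -0.387] [ 0.376 -0.411]
g2 [ 0.435 -0.175] [ 0.441 -0.18 ]
g3 [ 0.637 -0.238] [ 0.635 -0.231]
g4 [ 0.586 -0.447] [ 0.567 -0.444]
t1 [0.399 0.191] [0.396 0.187]
t2 [0.429 0.405] [0.419 0.426]
t3 [0.639 0.384] [0.625 0.406]
t4 [0.617 0.161] [0.597 0.177]
amber [0.547 0.227] [0.545 0.227]
white [0.478 0.295] [0.476 0.294]
spray [0.558 0.348] [0.559 0.344]
jar [0.553 0.289] 
bracket [ 0.748 -0.174] 
mug [0.724 0.17 ] [0.726 0.177]
pink [0.442 0.096] [0.432 0.101]
```

>>> drive_tool([
  [1,0.27,0.33,0.12,0,0,-0.227],
  [1,0.27,0.33,0.12,0,0,-0.227],
  [1,0.27,0.33,0.12,0,0,-0.227],
  [1,0.27,0.33,0.12,0,0,-0.227],
  [1,0.27,0.33,0.12,0,0,-0.227],
  [1,0.27,0.33,0.12,0,0,-0.227],
  [1,0.27,0.33,0.12,0,0,-0.227],
  [1,0.27,0.33,0.12,0,0,-0.227],
], newtons=50)

```text
time_s: 0.9
tcp_pos: [0.5268, -0.368, 0.34]
tool_rot: [[0.985, 0.172, -0.0], [0.172, -0.985, 0.0], [-0.0, -0.0, -1.0]]
wrist_force: [0.3, -0.3, -0.2]
opening: 0.0855
grasp_force: 0.0
```

```bash
cat >> h.py <<'E'
import pickle
def snap(name):
    s=telemetry.sense();pose=(np.array(s["tcp_pos"]),np.array(s["tool_rot"]));im=optics.capture("wrist")
    cv2.imwrite(f"pics/{name}.png",im[:,:,::-1]);pickle.dump(pose,open(f"pics/{name}.pkl","wb"))
    print(s["time_s"],s["tcp_pos"],s["joint_positions"].round(1));return im,pose
E
python3 -c "
from h import *
snap('green')"
```

```text
0.9 [ 0.52682219 -0.36799884  0.33998186] [ 28.6  23.    1.9  95.8  -0.8  61.2 -49.4]
```

>>> drive_tool([
  [1,0.11,0.37,0,0,0,0],
  [1,0.11,0.37,0,0,0,0],
  [1,0.11,0.37,0,0,0,0],
  [1,0.11,0.37,0,0,0,0],
  [1,0.11,0.37,0,0,0,0],
  [1,0.11,0.37,0,0,0,0],
  [1,0.11,0.37,0,0,0,0],
  [1,0.11,0.37,0,0,0,0],
])

```text
time_s: 1.75
tcp_pos: [0.6363, 0.004, 0.3392]
tool_rot: [[0.985, 0.175, -0.001], [0.175, -0.985, 0.001], [-0.0, -0.001, -1.0]]
wrist_force: [0.6, -0.1, 0.9]
opening: 0.085
grasp_force: 0.0
```

```bash
python3 -c "
from h import *
snap('disc')"
```

```text
1.75 [0.63628285 0.00399085 0.33923842] [ -3.1  22.6  -3.4  96.5   1.4  61.  -86.8]
```

>>> drive_tool([
  [1,-0.06,0.29,0.01,0,0,0],
  [1,-0.06,0.29,0.01,0,0,0],
  [1,-0.06,0.29,0.01,0,0,0],
  [1,-0.06,0.29,0.01,0,0,0],
  [1,-0.06,0.29,0.01,0,0,0],
  [1,-0.06,0.29,0.01,0,0,0],
  [1,-0.06,0.29,0.01,0,0,0],
  [1,-0.06,0.29,0.01,0,0,0],
])

```text
time_s: 2.6
tcp_pos: [0.5755, 0.2908, 0.349]
tool_rot: [[0.985, 0.174, -0.001], [0.174, -0.985, -0.001], [-0.001, 0.0, -1.0]]
wrist_force: [-0.8, -1.1, -0.5]
opening: 0.0853
grasp_force: 0.0
```

```bash
python3 -c "
from h import *
snap('tray')
L=[cv2.imread(f'pics/{n}.png') for n in('green','disc')]
cv2.imwrite('pics/gd.png',cv2.resize(np.hstack(L),(800,300),interpolation=cv2.INTER_AREA))
cv2.imwrite('pics/tray8.png',cv2.resize(cv2.imread('pics/tray.png'),(800,600),interpolation=cv2.INTER_CUBIC))"
```

```text
2.6 [0.57553681 0.29082624 0.34904874] [ -27.    23.    -7.1   94.4    3.1   62.9 -114.9]
```

View pics/gd.png

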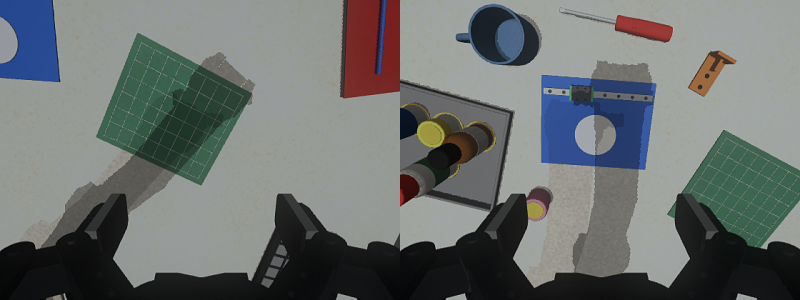

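View pics/tray8.png

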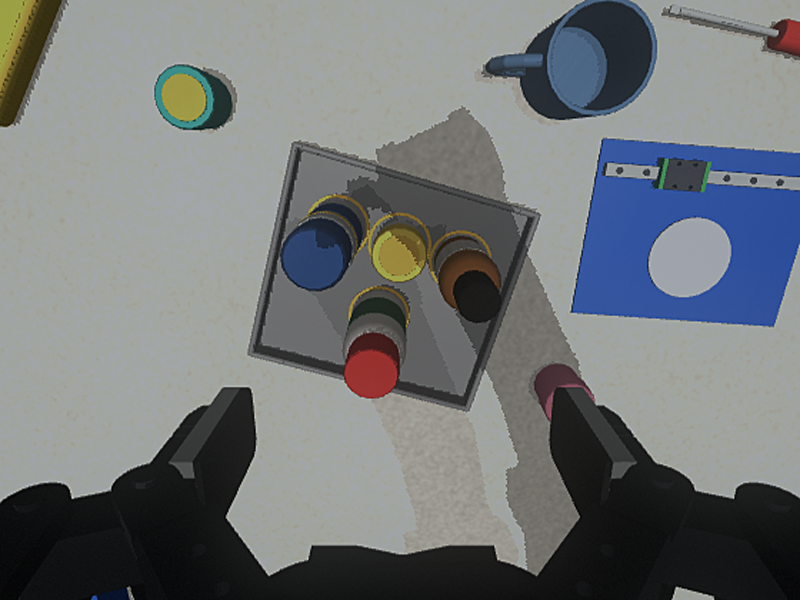

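Wrist view of the tray (800x600): cap tops at spray (316,255), white (372,365) and amber (478,296), jar lid (399,250). Tray rim corners are at (295,143), (538,213), (467,410) and (250,353). The disc and green mat are clear of obstacles in the other picture.

```bash
python3 - <<'E'
from h import *
P=lambda n:pickle.load(open(f"pics/{n}.pkl","rb"))
f=.7
p=P("tray")
for k,u,v,z in [("spray",316,255,.143),("white",372,365,.140),("amber",478,296,.136),("jar",399,250,.054),("t++",295,143,.025),("t+-",538,213,.025),("t--",467,410,.025),("t-+",250,353,.025),("disc",690,257,.005)]:
    print(k,hit("wrist",u*f,v*f,z,p).round(4))
# disc
im=cv2.imread("pics/disc.png");hsv=cv2.cvtColor(im,cv2.COLOR_BGR2HSV)
blue=cv2.inRange(hsv,(105,120,60),(130,255,255));
c=max(cv2.findContours(blue,cv2.RETR_EXTERNAL,cv2.CHAIN_APPROX_NONE)[0],key=cv2.contourArea)
m=np.zeros_like(blue);cv2.drawContours(m,[c],-1,255,-1);m[~(blue==0)]=0;m[:150]=0
c=max(cv2.findContours(m,cv2.RETR_EXTERNAL,cv2.CHAIN_APPROX_NONE)[0],key=cv2.contourArea);e=cv2.fitEllipse(c);print("disc",e,hit("wrist",*e[0],.005,P("disc")))
# rings/tray
for u,v in [(137,33),(254,91),(201,185),(97,136)]: print("g",hit("wrist",u*1.4,v*1.4,.003,P("green")).round(3))
E
```

```text
spray [0.5637 0.3504]
white [0.4861 0.2986]
amber [0.5522 0.2309]
jar [0.5585 0.2911]
t++ [0.6307 0.3965]
t+- [0.6084 0.1711]
t-- [0.3991 0.1922]
t-+ [0.4239 0.4181]
disc [0.5908 0.0083]
disc ((273.148193359375, 188.3517608642578), (55.6064453125, 57.19071960449219), 97.5669937133789) [0.59115132 0.00873179]
g [ 0.642 -0.235]
g [ 0.581 -0.457]
g [ 0.377 -0.393]
g [ 0.445 -0.176]
```

>>> drive_tool([
  [1,-0.025,-0.062,0,0,0,0],
  [1,-0.025,-0.062,-0.05,0,0,0],
  [1,-0.025,-0.062,-0.1,0,0,0],
  [1,-0.025,-0.062,-0.15,0,0,0],
  [1,-0.025,-0.062,-0.19,0,0,0],
  [1,-0.025,-0.062,-0.22,0,0,0],
  [1,-0.025,-0.062,-0.24,0,0,0],
  [1,-0.025,-0.062,-0.249,0,0,0],
])

```text
time_s: 3.45
tcp_pos: [0.5508, 0.2253, 0.0986]
tool_rot: [[0.986, 0.169, -0.003], [0.169, -0.986, -0.002], [-0.003, 0.002, -1.0]]
wrist_force: [0.6, -1.0, 0.4]
opening: 0.0855
grasp_force: 0.0
```

>>> drive_tool([
  [0,0,0,0,0,0,0],
  [0,0,0,0,0,0,0],
  [0,0,0,0,0,0,0],
  [0,0,0,0,0,0,0],
  [0,0,0,0,0,0,0],
  [0,0,0,0,0,0,0],
], newtons=40)

```text
time_s: 4.05
tcp_pos: [0.5517, 0.2286, 0.102]
tool_rot: [[0.985, 0.172, 0.002], [0.172, -0.985, 0.001], [0.002, -0.001, -1.0]]
wrist_force: [0.2, -0.0, 7.0]
opening: 0.032
grasp_force: 40.0
```

>>> drive_tool([
  [0,0,0,0.01,0,0,0],
  [0,0,0,0.03,0,0,0],
  [0,0,0,0.06,0,0,0],
  [0,0,0,0.085,0,0,0],
  [0,0,-0.01,0.1,0,0,0],
  [0,0,-0.03,0.1,0,0,0],
  [0,0,-0.06,0.1,0,0,0],
  [0,0,-0.1,0.1,0,0,0],
])

```text
time_s: 4.85
tcp_pos: [0.5505, 0.1279, 0.2009]
tool_rot: [[0.985, 0.174, 0.0], [0.174, -0.985, 0.0], [0.0, -0.0, -1.0]]
wrist_force: [0.3, -0.2, -2.8]
opening: 0.0316
grasp_force: 40.2
```

>>> drive_tool([
  [0,0,-0.04,0,0,0,0],
  [0,0,-0.08,0,0,0,0],
  [0,0,-0.12,0,0,0,0],
  [0,0,-0.16,0,0,0,0],
  [0,0,-0.2,0,0,0,0],
  [0,0,-0.24,0,0,0,0],
  [0,0,-0.28,0,0,0,0],
  [0,0,-0.32,0,0,0,0],
])

```text
time_s: 5.65
tcp_pos: [0.5498, -0.1941, 0.2007]
tool_rot: [[0.985, 0.172, -0.001], [0.172, -0.985, -0.0], [-0.001, -0.0, -1.0]]
wrist_force: [0.1, 0.1, -1.8]
opening: 0.032
grasp_force: 40.1
```

>>> drive_tool([
  [0,0,-0.04,0,0,0,0],
  [0,0,-0.08,0,0,0,0],
  [0,0,-0.12,0,0,0,0],
  [0,0,-0.15,0,0,0,0],
  [0,0,-0.17,0,0,0,0],
  [0,0,-0.18,0,0,0,0],
  [0,0,-0.185,0,0,0,0],
  [0,0,-0.185,0,0,0,0],
])

```text
time_s: 6.45
tcp_pos: [0.5511, -0.376, 0.2006]
tool_rot: [[0.985, 0.173, -0.0], [0.173, -0.985, 0.001], [-0.0, -0.001, -1.0]]
wrist_force: [-0.5, 0.6, -1.9]
opening: 0.032
grasp_force: 40.2
```

>>> drive_tool([
  [0,0,0,-0.02,0,0,0],
  [0,0,0,-0.05,0,0,0],
  [0,0,0,-0.075,0,0,0],
  [0,0,0,-0.09,0,0,0],
  [0,0,0,-0.097,0,0,0],
  [0,0,0,-0.1,0,0,0],
  [0,0,0,-0.1,0,0,0],
  [0,0,0,-0.1,0,0,0],
])

```text
time_s: 7.25
tcp_pos: [0.5517, -0.377, 0.1017]
tool_rot: [[0.985, 0.172, 0.002], [0.172, -0.985, -0.001], [0.001, 0.001, -1.0]]
wrist_force: [0.2, -0.2, -2.0]
opening: 0.0321
grasp_force: 40.2
```

>>> drive_tool([
  [0,0,0,-0.0012,0,0,0],
  [0,0,0,-0.002,0,0,0],
  [1,0,0,-0.002,0,0,0],
  [1,0,0,-0.002,0,0,0],
  [1,0,0,-0.002,0,0,0],
  [1,0,0,-0.002,0,0,0],
  [1,0,0,-0.002,0,0,0],
])

```text
time_s: 7.95
tcp_pos: [0.551, -0.3768, 0.0986]
tool_rot: [[0.985, 0.172, -0.0], [0.172, -0.985, 0.0], [-0.0, -0.0, -1.0]]
wrist_force: [-0.3, -0.1, 0.5]
opening: 0.0853
grasp_force: 0.0
```

>>> drive_tool([
  [1,0,0,0.02,0,0,0],
  [1,0,0,0.06,0,0,0],
  [1,0,0,0.11,0,0,0],
  [1,0,0.02,0.16,0,0,0],
  [1,-0.005,0.07,0.18,0,0,0],
  [1,-0.01,0.12,0.18,0,0,0],
  [1,-0.015,0.17,0.18,0,0,0],
  [1,-0.02,0.215,0.18,0,0,0],
])

```text
time_s: 8.75
tcp_pos: [0.5308, -0.1621, 0.2791]
tool_rot: [[0.985, 0.172, 0.001], [0.172, -0.985, -0.0], [0.001, 0.0, -1.0]]
wrist_force: [1.0, 0.5, 0.5]
opening: 0.0851
grasp_force: 0.0
```

>>> drive_tool([
  [1,-0.05,0.458,0,0,0,0],
  [1,-0.05,0.458,0,0,0,0],
  [1,-0.05,0.458,0,0,0,0],
  [1,-0.05,0.458,0,0,0,0],
  [1,-0.05,0.458,0,0,0,0],
  [1,-0.05,0.458,0,0,0,0],
  [1,-0.05,0.458,0,0,0,0],
  [1,-0.05,0.458,0,0,0,0],
])

```text
time_s: 9.55
tcp_pos: [0.4873, 0.2357, 0.2788]
tool_rot: [[0.985, 0.172, 0.0], [0.172, -0.985, 0.0], [0.0, 0.0, -1.0]]
wrist_force: [1.9, -0.4, -0.1]
opening: 0.0855
grasp_force: 0.0
```

>>> drive_tool([
  [1,-0.006,0.04,0,0,0,0],
  [1,-0.006,0.061,-0.02,0,0,0],
  [1,-0.006,0.061,-0.06,0,0,0],
  [1,-0.006,0.061,-0.1,0,0,0],
  [1,-0.006,0.061,-0.135,0,0,0],
  [1,-0.006,0.061,-0.16,0,0,0],
  [1,-0.006,0.061,-0.172,0,0,0],
  [1,-0.006,0.061,-0.177,0,0,0],
])

```text
time_s: 10.35
tcp_pos: [0.4815, 0.2947, 0.1007]
tool_rot: [[0.985, 0.172, -0.001], [0.172, -0.985, -0.001], [-0.001, 0.001, -1.0]]
wrist_force: [0.2, 0.1, 0.3]
opening: 0.085
grasp_force: 0.0
```

>>> drive_tool([
  [0,0,0,0,0,0,0],
  [0,0,0,0,0,0,0],
  [0,0,0,0,0,0,0],
  [0,0,0,0,0,0,0],
  [0,0,0,0,0,0,0],
  [0,0,0,0,0,0,0],
])

```text
time_s: 10.95
tcp_pos: [0.4828, 0.2963, 0.1035]
tool_rot: [[0.985, 0.172, 0.003], [0.172, -0.985, 0.003], [0.003, -0.002, -1.0]]
wrist_force: [-1.2, 2.1, 6.1]
opening: 0.0426
grasp_force: 39.1
```

>>> drive_tool([
  [0,0,0,0.01,0,0,0],
  [0,0,0,0.03,0,0,0],
  [0,0,0,0.06,0,0,0],
  [0,0,0,0.085,0,0,0],
  [0,0,-0.01,0.1,0,0,0],
  [0,0,-0.03,0.1,0,0,0],
  [0,0,-0.06,0.1,0,0,0],
  [0,0,-0.1,0.1,0,0,0],
])

```text
time_s: 11.75
tcp_pos: [0.4815, 0.1942, 0.2021]
tool_rot: [[0.985, 0.174, 0.001], [0.174, -0.985, 0.001], [0.001, -0.0, -1.0]]
wrist_force: [0.8, -1.3, -1.8]
opening: 0.0421
grasp_force: 45.4
```

>>> drive_tool([
  [0,0,-0.04,0,0,0,0],
  [0,0,-0.08,0,0,0,0],
  [0,0,-0.12,0,0,0,0],
  [0,0,-0.16,0,0,0,0],
  [0,0,-0.2,0,0,0,0],
  [0,0,-0.24,0,0,0,0],
  [0,0,-0.28,0,0,0,0],
  [0,0,-0.32,0,0,0,0],
])

```text
time_s: 12.55
tcp_pos: [0.4806, -0.1276, 0.202]
tool_rot: [[0.985, 0.171, -0.0], [0.171, -0.985, -0.0], [-0.0, 0.0, -1.0]]
wrist_force: [1.2, 0.5, -1.5]
opening: 0.0423
grasp_force: 45.5
```

>>> drive_tool([
  [0,0,-0.04,0,0,0,0],
  [0,0,-0.08,0,0,0,0],
  [0,0,-0.12,0,0,0,0],
  [0,0,-0.15,0,0,0,0],
  [0,0,-0.17,0,0,0,0],
  [0,0,-0.18,0,0,0,0],
  [0,0,-0.185,0,0,0,0],
  [0,0,-0.185,0,0,0,0],
])

```text
time_s: 13.35
tcp_pos: [0.4815, -0.31, 0.2017]
tool_rot: [[0.985, 0.172, -0.0], [0.172, -0.985, 0.0], [-0.0, -0.0, -1.0]]
wrist_force: [-0.0, 0.9, -1.3]
opening: 0.0423
grasp_force: 45.5
```

>>> drive_tool([
  [0,0,0,-0.02,0,0,0],
  [0,0,0,-0.05,0,0,0],
  [0,0,0,-0.075,0,0,0],
  [0,0,0,-0.09,0,0,0],
  [0,0,0,-0.097,0,0,0],
  [0,0,0,-0.1,0,0,0],
  [0,0,0,-0.1,0,0,0],
  [0,0,0,-0.1,0,0,0],
])

```text
time_s: 14.15
tcp_pos: [0.4824, -0.3094, 0.1026]
tool_rot: [[0.985, 0.173, 0.001], [0.173, -0.985, -0.0], [0.001, 0.0, -1.0]]
wrist_force: [-1.1, 3.3, 4.1]
opening: 0.0423
grasp_force: 45.7
```

>>> drive_tool([
  [0,0,0,-0.0005,0,0,0],
  [1,0,0,-0.0005,0,0,0],
  [1,0,0,-0.0005,0,0,0],
  [1,0,0,-0.0005,0,0,0],
  [1,0,0,-0.0005,0,0,0],
  [1,0,0,-0.0005,0,0,0],
])

```text
time_s: 14.75
tcp_pos: [0.4818, -0.3103, 0.1011]
tool_rot: [[0.985, 0.172, -0.0], [0.172, -0.985, -0.0], [-0.0, -0.0, -1.0]]
wrist_force: [1.2, -0.0, -0.5]
opening: 0.0855
grasp_force: 0.0
```

>>> drive_tool([
  [1,0,0,0.02,0,0,0],
  [1,0,0,0.06,0,0,0],
  [1,0,0,0.11,0,0,0],
  [1,0,0.02,0.16,0,0,0],
  [1,0.005,0.07,0.18,0,0,0],
  [1,0.01,0.12,0.18,0,0,0],
  [1,0.015,0.17,0.18,0,0,0],
  [1,0.02,0.215,0.18,0,0,0],
])

```text
time_s: 15.55
tcp_pos: [0.5014, -0.0956, 0.2817]
tool_rot: [[0.985, 0.171, 0.001], [0.171, -0.985, -0.0], [0.001, 0.001, -1.0]]
wrist_force: [1.4, -0.4, -0.1]
opening: 0.0851
grasp_force: 0.0
```

>>> drive_tool([
  [1,0.06,0.39,0,0,0,0],
  [1,0.06,0.39,0,0,0,0],
  [1,0.06,0.39,0,0,0,0],
  [1,0.06,0.39,0,0,0,0],
  [1,0.06,0.39,0,0,0,0],
  [1,0.06,0.39,0,0,0,0],
  [1,0.06,0.39,0,0,0,0],
  [1,0.06,0.39,0,0,0,0],
])

```text
time_s: 16.35
tcp_pos: [0.5615, 0.2954, 0.281]
tool_rot: [[0.985, 0.173, -0.0], [0.173, -0.985, 0.0], [-0.0, -0.0, -1.0]]
wrist_force: [1.0, 0.2, 0.6]
opening: 0.0856
grasp_force: 0.0
```

```bash
python3 - <<'E'
from h import *
im,p=snap("spray")
b=cv2.resize(im[:,:,::-1],(800,600),interpolation=cv2.INTER_CUBIC)
s=optics.capture("side")[:,:,::-1]
cv2.imwrite("pics/mix.png",np.hstack([cv2.resize(b,(400,300)),cv2.resize(s,(400,300))]));cv2.imwrite("pics/spray8.png",b)
E
```

```text
16.35 [0.56146127 0.29536771 0.28104791] [ -18.2   26.5  -21.5  100.1   11.4   55.5 -124.2]
```

View pics/mix.png

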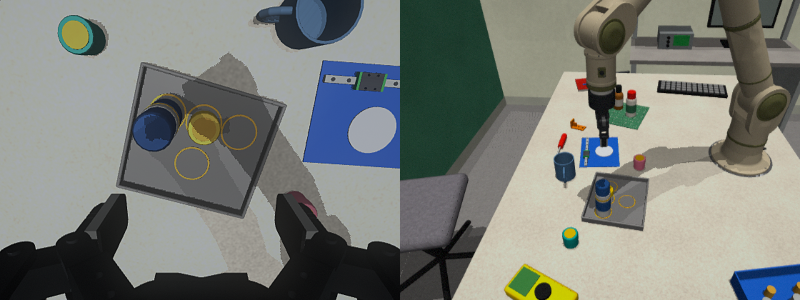

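Amber and white stand upright on the green mat. In the left half (wrist), the empty rings are at (239,132) and (192,163), the spray cap at (154,131) and the jar at (204,126).

```bash
python3 - <<'E'
from h import *
p=pickle.load(open("pics/spray.pkl","rb"))
for k,u,v,z in [("ring amber",239,132,.004),("ring white",192,163,.004),("spray",154,131,.143),("jar",204,126,.054),("disc",371.5,130.5,.005)]: print(k,hit("wrist",u*1.4,v*1.4,z,p).round(4))
E
```

```text
ring amber [0.5481 0.2286]
ring white [0.4792 0.2979]
spray [0.5621 0.3501]
jar [0.5587 0.2911]
disc [0.5893 0.0095]
```

>>> drive_tool([
  [1,0,0.04,0,0,0,0],
  [1,0,0.055,-0.02,0,0,0],
  [1,0,0.055,-0.06,0,0,0],
  [1,0,0.055,-0.1,0,0,0],
  [1,0,0.055,-0.135,0,0,0],
  [1,0,0.055,-0.16,0,0,0],
  [1,0,0.055,-0.173,0,0,0],
  [1,0,0.055,-0.179,0,0,0],
])

```text
time_s: 17.25
tcp_pos: [0.5613, 0.3472, 0.101]
tool_rot: [[0.985, 0.172, -0.001], [0.172, -0.985, -0.001], [-0.002, 0.001, -1.0]]
wrist_force: [0.0, -0.8, 0.6]
opening: 0.0853
grasp_force: 0.0
```

>>> drive_tool([
  [0,0,0,0,0,0,0],
  [0,0,0,0,0,0,0],
  [0,0,0,0,0,0,0],
  [0,0,0,0,0,0,0],
  [0,0,0,0,0,0,0],
  [0,0,0,0,0,0,0],
])

```text
time_s: 17.85
tcp_pos: [0.5623, 0.3489, 0.1038]
tool_rot: [[0.985, 0.172, 0.002], [0.172, -0.985, 0.002], [0.003, -0.002, -1.0]]
wrist_force: [-0.3, 1.0, 6.9]
opening: 0.0476
grasp_force: 41.4
```

>>> drive_tool([
  [0,0,0,0.01,0,0,0],
  [0,0,0,0.03,0,0,0],
  [0,0,0,0.06,0,0,0],
  [0,0,0,0.085,0,0,0],
  [0,0,-0.01,0.1,0,0,0],
  [0,0,-0.03,0.1,0,0,0],
  [0,0,-0.06,0.1,0,0,0],
  [0,0,-0.1,0.1,0,0,0],
])

```text
time_s: 18.65
tcp_pos: [0.5606, 0.2459, 0.201]
tool_rot: [[0.985, 0.173, -0.001], [0.173, -0.985, -0.001], [-0.002, 0.001, -1.0]]
wrist_force: [0.5, -0.9, -0.8]
opening: 0.0472
grasp_force: 41.3
```

>>> drive_tool([
  [0,0,-0.04,0,0,0,0],
  [0,0,-0.08,0,0,0,0],
  [0,0,-0.12,0,0,0,0],
  [0,0,-0.16,0,0,0,0],
  [0,0,-0.2,0,0,0,0],
  [0,0,-0.24,0,0,0,0],
  [0,0,-0.28,0,0,0,0],
  [0,0,-0.32,0,0,0,0],
])

```text
time_s: 19.45
tcp_pos: [0.5594, -0.0758, 0.2009]
tool_rot: [[0.985, 0.17, -0.003], [0.17, -0.985, -0.001], [-0.003, 0.0, -1.0]]
wrist_force: [0.4, -0.0, -1.7]
opening: 0.0475
grasp_force: 41.3
```

>>> drive_tool([
  [0,0,-0.04,0,0,0,0],
  [0,0,-0.08,0,0,0,0],
  [0,0,-0.12,0,0,0,0],
  [0,0,-0.15,0,0,0,0],
  [0,0,-0.17,0,0,0,0],
  [0,0,-0.18,0,0,0,0],
  [0,0,-0.185,0,0,0,0],
  [0,0,-0.185,0,0,0,0],
])

```text
time_s: 20.25
tcp_pos: [0.5608, -0.2573, 0.2016]
tool_rot: [[0.985, 0.172, -0.001], [0.172, -0.985, 0.0], [-0.001, -0.001, -1.0]]
wrist_force: [0.5, -0.4, -1.7]
opening: 0.047
grasp_force: 41.3
```

>>> drive_tool([
  [0,0,0,-0.02,0,0,0],
  [0,0,0,-0.05,0,0,0],
  [0,0,0,-0.075,0,0,0],
  [0,0,0,-0.09,0,0,0],
  [0,0,0,-0.097,0,0,0],
  [0,0,0,-0.1,0,0,0],
  [0,0,0,-0.1,0,0,0],
  [0,0,0,-0.1,0,0,0],
])

```text
time_s: 21.05
tcp_pos: [0.5622, -0.2571, 0.1031]
tool_rot: [[0.985, 0.172, 0.001], [0.172, -0.985, -0.001], [0.001, 0.001, -1.0]]
wrist_force: [-0.2, -0.7, -1.0]
opening: 0.0474
grasp_force: 41.4
```

>>> drive_tool([
  [0,0,0,-0.001,0,0,0],
  [1,0,0,-0.001,0,0,0],
  [1,0,0,-0.001,0,0,0],
  [1,0,0,-0.001,0,0,0],
  [1,0,0,-0.001,0,0,0],
  [1,0,0,-0.001,0,0,0],
])

```text
time_s: 21.65
tcp_pos: [0.5616, -0.2573, 0.1011]
tool_rot: [[0.985, 0.172, -0.0], [0.172, -0.985, 0.0], [-0.0, -0.0, -1.0]]
wrist_force: [-0.2, 0.6, 0.7]
opening: 0.0852
grasp_force: 0.0
```

>>> drive_tool([
  [1,0,0,0.02,0,0,0],
  [1,0,0,0.06,0,0,0],
  [1,0,0,0.11,0,0,0],
  [1,0,0.02,0.15,0,0,0],
  [1,0,0.07,0.16,0,0,0],
  [1,0,0.12,0.16,0,0,0],
  [1,0,0.165,0.16,0,0,0],
  [1,0,0.21,0.16,0,0,0],
])

```text
time_s: 22.45
tcp_pos: [0.5613, -0.0454, 0.2615]
tool_rot: [[0.985, 0.172, 0.001], [0.172, -0.985, -0.0], [0.001, 0.0, -1.0]]
wrist_force: [0.5, 0.7, 0.6]
opening: 0.0858
grasp_force: 0.0
```

>>> drive_tool([
  [1,-0.004,0.337,0,0,0,0],
  [1,-0.004,0.337,0,0,0,0],
  [1,-0.004,0.337,0,0,0,0],
  [1,-0.004,0.337,0,0,0,0],
  [1,-0.004,0.337,0,0,0,0],
  [1,-0.004,0.337,0,0,0,0],
  [1,-0.004,0.337,0,0,0,0],
  [1,-0.004,0.337,0,0,0,0],
])

```text
time_s: 23.25
tcp_pos: [0.5558, 0.2967, 0.2611]
tool_rot: [[0.984, 0.18, -0.001], [0.18, -0.984, 0.004], [0.0, -0.004, -1.0]]
wrist_force: [0.3, -0.4, 0.3]
opening: 0.0851
grasp_force: 0.0
```

```bash
python3 - <<'E'
from h import *
im,p=snap("jar")
s=optics.capture("scene")[:,:,::-1]
cv2.imwrite("pics/mix2.png",np.hstack([cv2.resize(im[:,:,::-1],(400,300)),cv2.resize(s[120:300,60:300],(400,300))]))
E
```

```text
23.25 [0.55580928 0.29668867 0.26114668] [ -15.9   27.8  -25.5  101.8   14.3   53.4 -127. ]
```

View pics/mix2.png

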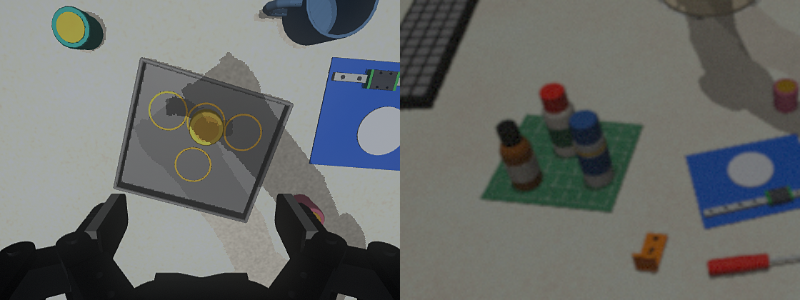

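The left half shows the jar alone in the tray, with its lid at (206,128). The right half shows all three containers upright on the green mat. Next I descend on the jar.

>>> drive_tool([
  [1,0,0,-0.03,0,0,0.1],
  [1,0,0,-0.07,0,0,0.2],
  [1,0,0,-0.11,0,0,0.2],
  [1,0,0,-0.14,0,0,0.2],
  [1,0,0,-0.16,0,0,0.2],
  [1,0,0,-0.17,0,0,0.2],
  [1,0,0,-0.17,0,0,0.2],
])

```text
time_s: 24.05
tcp_pos: [0.5575, 0.2881, 0.0901]
tool_rot: [[0.932, 0.363, -0.002], [0.363, -0.932, -0.002], [-0.002, 0.001, -1.0]]
wrist_force: [0.0, 0.5, -0.6]
opening: 0.0858
grasp_force: 0.0
```

```bash
python3 - <<'E'
from h import *
p=pickle.load(open("pics/jar.pkl","rb"));print(hit("wrist",206*1.4,128*1.4,.054,p))
s=telemetry.sense();print(s["tcp_pos"],s["joint_positions"].round(1))
E
```

```text
[0.55494484 0.29070949]
[0.5574895  0.28806311 0.09010408] [ -17.9   39.4  -22.3  110.    24.5   35.5 -124.7]
```

>>> drive_tool([
  [1,-0.001,0.002,-0.03,0,0,0],
  [1,-0.001,0.002,-0.055,0,0,0],
  [1,-0.001,0.002,-0.07,0,0,0],
  [1,-0.001,0.002,-0.076,0,0,0],
  [1,-0.001,0.002,-0.076,0,0,0],
])

```text
time_s: 24.55
tcp_pos: [0.5568, 0.2917, 0.0153]
tool_rot: [[0.931, 0.364, -0.0], [0.364, -0.931, -0.0], [-0.0, 0.0, -1.0]]
wrist_force: [-0.5, -0.6, 0.9]
opening: 0.0849
grasp_force: 0.0
```

>>> drive_tool([
  [0,0,0,0,0,0,0],
  [0,0,0,0,0,0,0],
  [0,0,0,0,0,0,0],
  [0,0,0,0,0,0,0],
  [0,0,0,0,0,0,0],
  [0,0,0,0,0,0,0],
])

```text
time_s: 25.15
tcp_pos: [0.5572, 0.292, 0.0164]
tool_rot: [[0.931, 0.364, 0.001], [0.364, -0.931, 0.001], [0.002, 0.0, -1.0]]
wrist_force: [0.3, -1.2, 6.0]
opening: 0.049
grasp_force: 40.4
```

>>> drive_tool([
  [0,0,0,0.01,0,0,0],
  [0,0,0,0.03,0,0,0],
  [0,0,0,0.06,0,0,0],
  [0,0,0,0.085,0,0,0],
  [0,0,-0.01,0.1,0,0,0],
  [0,0,-0.03,0.1,0,0,0],
  [0,0.005,-0.06,0.1,0,0,0],
  [0,0.01,-0.1,0.1,0,0,0],
])

```text
time_s: 25.95
tcp_pos: [0.5663, 0.1917, 0.1157]
tool_rot: [[0.93, 0.366, 0.001], [0.366, -0.93, 0.001], [0.001, -0.001, -1.0]]
wrist_force: [1.0, -0.3, -1.0]
opening: 0.0489
grasp_force: 41.6
```

>>> drive_tool([
  [0,0.006,-0.04,0,0,0,0],
  [0,0.012,-0.08,0,0,0,0],
  [0,0.018,-0.12,0,0,0,0],
  [0,0.022,-0.15,0,0,0,0],
  [0,0.024,-0.17,0,0,0,0],
  [0,0.024,-0.18,0,0,0,0],
  [0,0.024,-0.183,0,0,0,0],
  [0,0.024,-0.183,0,0,0,0],
])

```text
time_s: 26.75
tcp_pos: [0.5903, 0.0092, 0.1153]
tool_rot: [[0.931, 0.364, -0.0], [0.364, -0.931, 0.0], [0.0, -0.0, -1.0]]
wrist_force: [-0.0, -0.3, -0.6]
opening: 0.0489
grasp_force: 41.6
```

>>> drive_tool([
  [0,0,0,-0.02,0,0,0],
  [0,0,0,-0.04,0,0,0],
  [0,0,0,-0.055,0,0,0],
  [0,0,0,-0.06,0,0,0],
  [0,0,0,-0.06,0,0,0],
])

```text
time_s: 27.25
tcp_pos: [0.5902, 0.0097, 0.0545]
tool_rot: [[0.931, 0.366, -0.001], [0.366, -0.931, 0.0], [-0.001, -0.001, -1.0]]
wrist_force: [0.1, 0.6, -0.6]
opening: 0.049
grasp_force: 41.6
```

```bash
python3 - <<'E'
from h import *
im,p=snap("disc2")
cv2.imwrite("pics/disc2b.png",cv2.resize(im[:,:,::-1],(800,600),interpolation=cv2.INTER_CUBIC))
E
```

```text
27.25 [0.59022477 0.00974255 0.05454078] [   7.9   40.6  -21.5  115.9   29.6   28.9 -103.7]
```

View pics/disc2b.png

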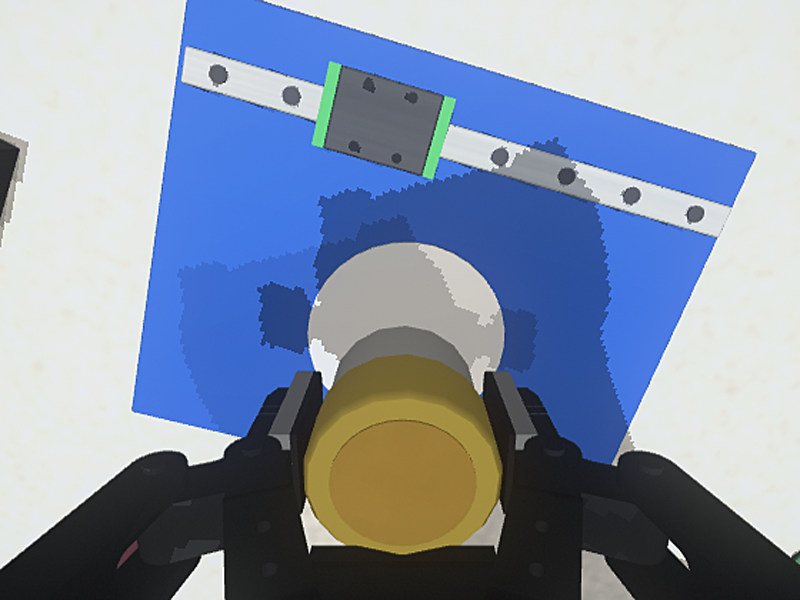

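The jar is held upright over the disc. The disc's edges are at columns 308 and 504 and its top at row 242. I'll check those against the projected disc.

```bash
python3 - <<'E'
from h import *
p=pickle.load(open("pics/disc2.pkl","rb"))
x=p[1][:2,0]; y=p[1][:2,1]
for c in [(.5905,.0085)]:
    a=np.array(c)
    for s,d in [("top",x*.04),("L",-y*.04),("R",y*.04)]: print(s,np.array(project("wrist",[*(a+d),.005],p))/.7)
print("top pt",hit("wrist",406*.7,242*.7,.005,p)-x*.04)
E
```

```text
top [406.45539401 239.61332791]
L [307.40955433 337.30074505]
R [505.11824141 337.27698295]
top pt [0.58957878 0.00832295]
```

>>> drive_tool([
  [0,0,-0.001,-0.015,0,0,0],
  [0,0,-0.001,-0.028,0,0,0],
  [0,0,-0.001,-0.035,0,0,0],
  [0,0,-0.001,-0.0375,0,0,0],
  [0,0,-0.001,-0.038,0,0,0],
  [0,0,-0.001,-0.038,0,0,0],
])

```text
time_s: 27.9
tcp_pos: [0.5899, 0.0077, 0.0174]
tool_rot: [[0.931, 0.364, -0.001], [0.364, -0.931, -0.001], [-0.001, 0.0, -1.0]]
wrist_force: [-3.4, -0.8, 6.4]
opening: 0.0491
grasp_force: 42.2
```

>>> drive_tool([
  [1,0,0,0,0,0,0],
  [1,0,0,0,0,0,0],
  [1,0,0,0,0,0,0],
  [1,0,0,0,0,0,0],
  [1,0,0,0,0,0,0],
])

```text
time_s: 28.4
tcp_pos: [0.5907, 0.0078, 0.0171]
tool_rot: [[0.931, 0.364, 0.0], [0.364, -0.931, 0.0], [0.0, -0.0, -1.0]]
wrist_force: [-0.3, -0.1, 0.2]
opening: 0.0856
grasp_force: 0.0
```

>>> drive_tool([
  [1,0,0,0.02,0,0,0],
  [1,0,0,0.06,0,0,0],
  [1,0,0,0.11,0,0,0],
  [1,0,0,0.16,0,0,0],
  [1,0,0,0.21,0,0,0],
  [1,0,0,0.25,0,0,0],
  [1,0,0,0.25,0,0,0],
])

```text
time_s: 29.1
tcp_pos: [0.593, 0.0084, 0.2729]
tool_rot: [[0.931, 0.364, 0.009], [0.364, -0.931, 0.0], [0.009, 0.003, -1.0]]
wrist_force: [-0.0, -0.4, 0.7]
opening: 0.0855
grasp_force: 0.0
```

```bash
python3 - <<'E'
from h import *
im,p=snap("disc3")
s=optics.capture("side")[:,:,::-1]
cv2.imwrite("pics/mix3.png",np.hstack([cv2.resize(im[:,:,::-1],(400,300)),cv2.resize(s[100:280,220:460],(400,300))]))
E
```

```text
29.1 [0.59302412 0.00844128 0.27293823] [ 16.6  25.4 -32.5 105.8  16.9  53.1 -92.2]
```

View pics/mix3.png

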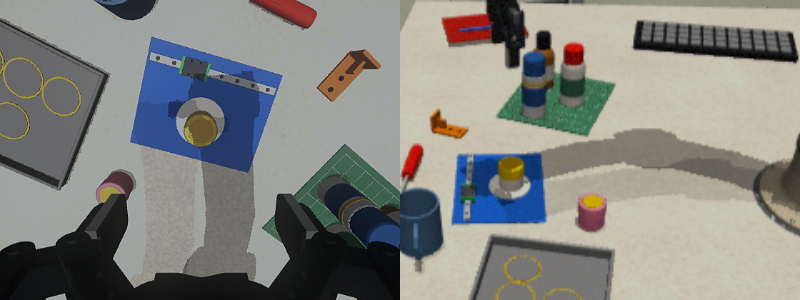

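The jar is upright at the centre of the disc, and all three containers are standing on the mat. Next I return the spray can.

>>> drive_tool([
  [1,-0.028,-0.265,0,0,0,0],
  [1,-0.028,-0.265,0,0,0,0],
  [1,-0.028,-0.265,0,0,0,0],
  [1,-0.028,-0.265,0,0,0,0],
  [1,-0.028,-0.265,0,0,0,0],
  [1,-0.028,-0.265,-0.02,0,0,0],
  [1,-0.028,-0.265,-0.04,0,0,0],
  [1,-0.028,-0.265,-0.04,0,0,0],
])

```text
time_s: 30.0
tcp_pos: [0.56, -0.2575, 0.2228]
tool_rot: [[0.932, 0.363, -0.007], [0.363, -0.932, 0.003], [-0.005, -0.005, -1.0]]
wrist_force: [0.6, -0.2, -1.0]
opening: 0.0855
grasp_force: 0.0
```

>>> drive_tool([
  [1,0,0,-0.03,0,0,0],
  [1,0,0,-0.06,0,0,0],
  [1,0,0,-0.09,0,0,0],
  [1,0,0,-0.11,0,0,0],
  [1,0,0,-0.12,0,0,0],
  [1,0,0,-0.123,0,0,0],
  [1,0,0,-0.123,0,0,0],
])

```text
time_s: 30.7
tcp_pos: [0.563, -0.2568, 0.1044]
tool_rot: [[0.931, 0.365, 0.0], [0.365, -0.931, 0.0], [0.0, -0.0, -1.0]]
wrist_force: [-0.7, -0.3, 0.6]
opening: 0.0855
grasp_force: 0.0
```

>>> drive_tool([
  [1,0,0,0,0,0,0],
  [1,0,0,0,0,0,0],
])

```text
time_s: 30.9
tcp_pos: [0.5631, -0.2574, 0.1052]
tool_rot: [[0.931, 0.364, 0.001], [0.364, -0.931, -0.001], [0.001, 0.001, -1.0]]
wrist_force: [-0.2, -0.5, -0.3]
opening: 0.0857
grasp_force: 0.0
```

>>> drive_tool([
  [1,-0.001,0,-0.003,0,0,0],
  [0,-0.001,0,-0.003,0,0,0],
  [0,-0.001,0,-0.003,0,0,0],
  [0,-0.001,0,-0.003,0,0,0],
  [0,-0.001,0,-0.003,0,0,0],
  [0,-0.001,0,-0.003,0,0,0],
  [0,-0.001,0,-0.003,0,0,0],
])

```text
time_s: 31.6
tcp_pos: [0.5618, -0.2566, 0.1017]
tool_rot: [[0.931, 0.365, 0.0], [0.365, -0.931, 0.0], [0.0, -0.0, -1.0]]
wrist_force: [-1.1, 1.8, 6.3]
opening: 0.0473
grasp_force: 47.5
```

>>> drive_tool([
  [0,0,0,0.01,0,0,0],
  [0,0,0,0.03,0,0,0],
  [0,0,0,0.06,0,0,0],
  [0,0,0,0.085,0,0,0],
  [0,0,0.01,0.1,0,0,0],
  [0,0,0.03,0.1,0,0,0],
  [0,0,0.06,0.1,0,0,0],
  [0,0,0.1,0.1,0,0,0],
])

```text
time_s: 32.4
tcp_pos: [0.561, -0.1573, 0.2011]
tool_rot: [[0.932, 0.362, -0.0], [0.362, -0.932, -0.001], [-0.001, 0.0, -1.0]]
wrist_force: [0.7, 0.3, -2.5]
opening: 0.0468
grasp_force: 46.4
```

>>> drive_tool([
  [0,0,0.04,0,0,0,0],
  [0,0,0.08,0,0,0,0],
  [0,0,0.12,0,0,0,0],
  [0,0,0.16,0,0,0,0],
  [0,0,0.2,0,0,0,0],
  [0,0,0.24,0,0,0,0],
  [0,0,0.28,0,0,0,0],
  [0,0,0.32,0,0,0,0],
])

```text
time_s: 33.2
tcp_pos: [0.5607, 0.1649, 0.2011]
tool_rot: [[0.931, 0.365, -0.001], [0.365, -0.931, -0.0], [-0.001, -0.0, -1.0]]
wrist_force: [1.2, -0.1, -2.6]
opening: 0.0469
grasp_force: 46.4
```

>>> drive_tool([
  [0,0,0.04,0,0,0,0],
  [0,0,0.08,0,0,0,0],
  [0,0,0.12,0,0,0,0],
  [0,0,0.15,0,0,0,0],
  [0,0,0.17,0,0,0,0],
  [0,0,0.18,0,0,0,0],
  [0,0,0.186,0,0,0,0],
  [0,0,0.186,0,0,0,0],
])

```text
time_s: 34.0
tcp_pos: [0.5613, 0.3488, 0.201]
tool_rot: [[0.931, 0.364, -0.0], [0.364, -0.931, -0.0], [-0.0, 0.0, -1.0]]
wrist_force: [-0.1, 0.2, -1.3]
opening: 0.0473
grasp_force: 46.4
```

>>> drive_tool([
  [0,0,0,-0.02,0,0,0],
  [0,0,0,-0.045,0,0,0],
  [0,0,0,-0.065,0,0,0],
  [0,0,0,-0.08,0,0,0],
  [0,0,0,-0.085,0,0,0],
  [0,0,0,-0.085,0,0,0],
])

```text
time_s: 34.6
tcp_pos: [0.5616, 0.3481, 0.1157]
tool_rot: [[0.932, 0.364, -0.001], [0.364, -0.932, -0.001], [-0.001, 0.0, -1.0]]
wrist_force: [-0.1, -0.2, -0.1]
opening: 0.047
grasp_force: 46.4
```

>>> drive_tool([
  [0,0,0.001,-0.006,0,0,0],
  [0,0,0.001,-0.01,0,0,0],
  [0,0,0.001,-0.012,0,0,0],
  [0,0,0.001,-0.013,0,0,0],
  [0,0,0.001,-0.013,0,0,0],
])

```text
time_s: 35.1
tcp_pos: [0.5616, 0.3498, 0.1032]
tool_rot: [[0.931, 0.364, 0.0], [0.364, -0.931, 0.0], [0.0, -0.0, -1.0]]
wrist_force: [-0.6, -0.8, -1.9]
opening: 0.0475
grasp_force: 46.4
```

>>> drive_tool([
  [0,0,0,-0.001,0,0,0],
  [1,0,0,-0.001,0,0,0],
  [1,0,0,-0.001,0,0,0],
  [1,0,0,-0.001,0,0,0],
  [1,0,0,-0.001,0,0,0],
  [1,0,0,-0.001,0,0,0],
])

```text
time_s: 35.7
tcp_pos: [0.5616, 0.3497, 0.1021]
tool_rot: [[0.931, 0.364, -0.0], [0.364, -0.931, -0.0], [-0.0, 0.0, -1.0]]
wrist_force: [0.5, 0.2, -0.4]
opening: 0.0853
grasp_force: 0.0
```

>>> drive_tool([
  [1,0,0,0.02,0,0,0],
  [1,0,0,0.06,0,0,0],
  [1,0,0,0.11,0,0,0],
  [1,0,-0.02,0.15,0,0,0],
  [1,-0.005,-0.07,0.16,0,0,0],
  [1,-0.01,-0.12,0.16,0,0,0],
  [1,-0.015,-0.165,0.16,0,0,0],
  [1,-0.02,-0.21,0.16,0,0,0],
])

```text
time_s: 36.5
tcp_pos: [0.5411, 0.1377, 0.2624]
tool_rot: [[0.931, 0.364, 0.0], [0.364, -0.931, -0.0], [0.0, 0.001, -1.0]]
wrist_force: [1.0, -0.8, 0.2]
opening: 0.0853
grasp_force: 0.0
```

>>> drive_tool([
  [1,-0.005,-0.045,0,0,0,0],
  [1,-0.01,-0.09,0,0,0,0],
  [1,-0.02,-0.14,0,0,0,0],
  [1,-0.025,-0.185,0,0,0,0],
  [1,-0.03,-0.23,0,0,0,0],
  [1,-0.035,-0.275,0,0,0,0],
  [1,-0.04,-0.32,0,0,0,0],
  [1,-0.045,-0.365,0,0,0,0],
])

```text
time_s: 37.3
tcp_pos: [0.4961, -0.2271, 0.2624]
tool_rot: [[0.931, 0.364, 0.0], [0.364, -0.931, -0.0], [0.0, 0.0, -1.0]]
wrist_force: [0.9, 0.1, -0.3]
opening: 0.0854
grasp_force: 0.0
```

>>> drive_tool([
  [1,-0.008,-0.04,0,0,0,0],
  [1,-0.013,-0.07,-0.01,0,0,0],
  [1,-0.015,-0.084,-0.03,0,0,0],
  [1,-0.015,-0.084,-0.05,0,0,0],
  [1,-0.015,-0.084,-0.05,0,0,0],
  [1,-0.015,-0.084,-0.05,0,0,0],
])

```text
time_s: 37.9
tcp_pos: [0.4817, -0.3087, 0.2124]
tool_rot: [[0.931, 0.365, -0.0], [0.365, -0.931, 0.001], [-0.0, -0.001, -1.0]]
wrist_force: [0.9, 0.6, -0.0]
opening: 0.0852
grasp_force: 0.0
```

```bash
python3 - <<'E'
from h import *
im,p=snap("white2")
s=optics.capture("side")[:,:,::-1]
cv2.imwrite("pics/mix4.png",np.hstack([cv2.resize(im[:,:,::-1],(400,300)),cv2.resize(s[140:340,220:460],(400,300))]))
E
```

```text
37.9 [ 0.48174238 -0.30874224  0.212362  ] [ 45.   27.  -25.5 111.9  16.2  44.5 -58.3]
```

View pics/mix4.png

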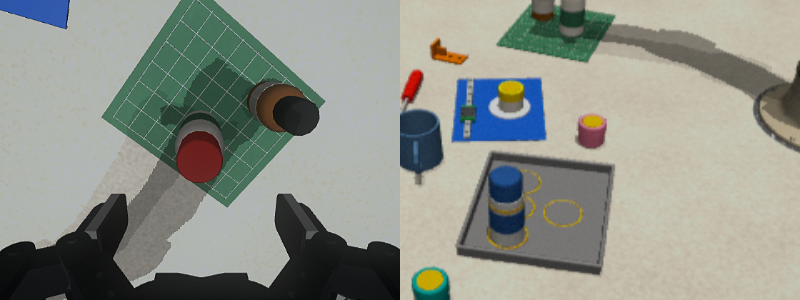

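The spray can is back on its ring. The white bottle's cap (200,157) is ahead of the fingers, and the amber bottle is clear of them.

>>> drive_tool([
  [1,0,-0.001,-0.03,0,0,0],
  [1,0,-0.001,-0.06,0,0,0],
  [1,0,-0.001,-0.09,0,0,0],
  [1,0,-0.001,-0.105,0,0,0],
  [1,0,-0.001,-0.11,0,0,0],
  [1,0,-0.001,-0.111,0,0,0],
])

```text
time_s: 38.6
tcp_pos: [0.4822, -0.31, 0.1016]
tool_rot: [[0.931, 0.365, 0.0], [0.365, -0.931, -0.0], [0.0, 0.0, -1.0]]
wrist_force: [0.0, 0.7, -0.7]
opening: 0.085
grasp_force: 0.0
```

>>> drive_tool([
  [0,0,0,0,0,0,0],
  [0,0,0,0,0,0,0],
  [0,0,0,0,0,0,0],
  [0,0,0,0,0,0,0],
  [0,0,0,0,0,0,0],
  [0,0,0,0,0,0,0],
])

```text
time_s: 39.2
tcp_pos: [0.4818, -0.3089, 0.1028]
tool_rot: [[0.931, 0.365, 0.0], [0.365, -0.931, 0.0], [0.001, -0.0, -1.0]]
wrist_force: [-3.6, 6.6, 14.9]
opening: 0.0418
grasp_force: 48.9
```

>>> drive_tool([
  [0,0,0,0.01,0,0,0],
  [0,0,0,0.03,0,0,0],
  [0,0,0,0.06,0,0,0],
  [0,0,0,0.085,0,0,0],
  [0,0,0.01,0.1,0,0,0],
  [0,0,0.03,0.1,0,0,0],
  [0,0,0.06,0.1,0,0,0],
  [0,0,0.1,0.1,0,0,0],
])

```text
time_s: 40.0
tcp_pos: [0.4811, -0.2101, 0.2013]
tool_rot: [[0.932, 0.362, 0.0], [0.362, -0.932, -0.001], [0.0, 0.001, -1.0]]
wrist_force: [0.2, 0.5, -2.4]
opening: 0.0416
grasp_force: 51.8
```

>>> drive_tool([
  [0,0,0.04,0,0,0,0],
  [0,0,0.08,0,0,0,0],
  [0,0,0.12,0,0,0,0],
  [0,0,0.16,0,0,0,0],
  [0,0,0.2,0,0,0,0],
  [0,0,0.24,0,0,0,0],
  [0,0,0.28,0,0,0,0],
  [0,0,0.32,0,0,0,0],
])

```text
time_s: 40.8
tcp_pos: [0.4808, 0.1117, 0.2013]
tool_rot: [[0.931, 0.364, -0.0], [0.364, -0.931, -0.0], [-0.0, 0.0, -1.0]]
wrist_force: [0.5, -0.3, -1.2]
opening: 0.0419
grasp_force: 51.8
```

>>> drive_tool([
  [0,0,0.04,0,0,0,0],
  [0,0,0.08,0,0,0,0],
  [0,0,0.12,0,0,0,0],
  [0,0,0.15,0,0,0,0],
  [0,0,0.17,0,0,0,0],
  [0,0,0.18,0,0,0,0],
  [0,0,0.186,0,0,0,0],
  [0,0,0.186,0,0,0,0],
])

```text
time_s: 41.6
tcp_pos: [0.4814, 0.2957, 0.2011]
tool_rot: [[0.931, 0.364, -0.0], [0.364, -0.931, -0.0], [-0.0, 0.0, -1.0]]
wrist_force: [-0.6, -0.5, -1.7]
opening: 0.0418
grasp_force: 51.8
```

>>> drive_tool([
  [0,0,0,-0.02,0,0,0],
  [0,0,0,-0.045,0,0,0],
  [0,0,0,-0.065,0,0,0],
  [0,0,0,-0.08,0,0,0],
  [0,0,0,-0.085,0,0,0],
  [0,0,0,-0.085,0,0,0],
])

```text
time_s: 42.2
tcp_pos: [0.4816, 0.2946, 0.1157]
tool_rot: [[0.932, 0.363, -0.001], [0.363, -0.932, -0.001], [-0.001, 0.001, -1.0]]
wrist_force: [-0.2, -0.3, -1.7]
opening: 0.0417
grasp_force: 51.8
```

>>> drive_tool([
  [0,0,0.001,-0.006,0,0,0],
  [0,0,0.001,-0.01,0,0,0],
  [0,0,0.001,-0.012,0,0,0],
  [0,0,0.001,-0.013,0,0,0],
  [0,0,0.001,-0.013,0,0,0],
])

```text
time_s: 42.7
tcp_pos: [0.4818, 0.2969, 0.1039]
tool_rot: [[0.931, 0.364, 0.001], [0.364, -0.931, -0.0], [0.001, 0.0, -1.0]]
wrist_force: [0.1, -0.8, 4.6]
opening: 0.042
grasp_force: 52.6
```

>>> drive_tool([
  [1,0,0,0,0,0,0],
  [1,0,0,0,0,0,0],
  [1,0,0,0,0,0,0],
  [1,0,0,0,0,0,0],
  [1,0,0,0,0,0,0],
])

```text
time_s: 43.2
tcp_pos: [0.4816, 0.2968, 0.1031]
tool_rot: [[0.931, 0.364, -0.0], [0.364, -0.931, -0.0], [-0.0, -0.0, -1.0]]
wrist_force: [0.2, -0.4, -0.7]
opening: 0.0856
grasp_force: 0.0
```

>>> drive_tool([
  [1,0,0,0.02,0,0,0],
  [1,0,0,0.06,0,0,0],
  [1,0,0,0.11,0,0,0],
  [1,0,-0.02,0.15,0,0,0],
  [1,0.005,-0.07,0.16,0,0,0],
  [1,0.01,-0.12,0.16,0,0,0],
  [1,0.015,-0.165,0.16,0,0,0],
  [1,0.02,-0.21,0.16,0,0,0],
])

```text
time_s: 44.0
tcp_pos: [0.5015, 0.0847, 0.2634]
tool_rot: [[0.931, 0.364, 0.001], [0.364, -0.931, -0.0], [0.0, 0.0, -1.0]]
wrist_force: [0.9, -0.3, 0.5]
opening: 0.0857
grasp_force: 0.0
```

>>> drive_tool([
  [1,0.005,-0.045,0,0,0,0],
  [1,0.01,-0.09,0,0,0,0],
  [1,0.015,-0.14,0,0,0,0],
  [1,0.02,-0.185,0,0,0,0],
  [1,0.025,-0.23,0,0,0,0],
  [1,0.03,-0.275,0,0,0,0],
  [1,0.035,-0.32,0,0,0,0],
  [1,0.04,-0.365,0,0,0,0],
])

```text
time_s: 44.8
tcp_pos: [0.5414, -0.2801, 0.2632]
tool_rot: [[0.931, 0.364, -0.0], [0.364, -0.931, -0.0], [-0.0, 0.0, -1.0]]
wrist_force: [1.4, 0.2, -0.7]
opening: 0.0852
grasp_force: 0.0
```

>>> drive_tool([
  [1,0.005,-0.04,0,0,0,0],
  [1,0.008,-0.08,-0.01,0,0,0],
  [1,0.009,-0.098,-0.03,0,0,0],
  [1,0.009,-0.098,-0.05,0,0,0],
  [1,0.009,-0.098,-0.05,0,0,0],
  [1,0.009,-0.098,-0.05,0,0,0],
])

```text
time_s: 45.4
tcp_pos: [0.5507, -0.3756, 0.2132]
tool_rot: [[0.931, 0.365, -0.001], [0.365, -0.931, 0.001], [-0.0, -0.001, -1.0]]
wrist_force: [0.1, -0.2, 0.3]
opening: 0.0855
grasp_force: 0.0
```

>>> drive_tool([
  [1,0,0,-0.03,0,0,0],
  [1,0,0,-0.06,0,0,0],
  [1,0,0,-0.09,0,0,0],
  [1,0,0,-0.107,0,0,0],
  [1,0,0,-0.113,0,0,0],
  [1,0,0,-0.114,0,0,0],
])

```text
time_s: 46.0
tcp_pos: [0.5512, -0.3758, 0.0998]
tool_rot: [[0.931, 0.365, 0.001], [0.365, -0.931, -0.0], [0.0, 0.0, -1.0]]
wrist_force: [-0.1, -0.1, 0.8]
opening: 0.0853
grasp_force: 0.0
```

>>> drive_tool([
  [0,0,0,0,0,0,0],
  [0,0,0,0,0,0,0],
  [0,0,0,0,0,0,0],
  [0,0,0,0,0,0,0],
  [0,0,0,0,0,0,0],
  [0,0,0,0,0,0,0],
])

```text
time_s: 46.6
tcp_pos: [0.551, -0.3763, 0.1001]
tool_rot: [[0.931, 0.364, 0.001], [0.364, -0.931, -0.001], [0.001, 0.001, -1.0]]
wrist_force: [-1.7, 1.3, 5.9]
opening: 0.0324
grasp_force: 39.4
```

>>> drive_tool([
  [0,0,0,0.01,0,0,0],
  [0,0,0,0.03,0,0,0],
  [0,0,0,0.06,0,0,0],
  [0,0,0,0.085,0,0,0],
  [0,0,0.01,0.1,0,0,0],
  [0,0,0.03,0.1,0,0,0],
  [0,0,0.06,0.1,0,0,0],
  [0,0,0.1,0.1,0,0,0],
])

```text
time_s: 47.4
tcp_pos: [0.5494, -0.2747, 0.1979]
tool_rot: [[0.932, 0.363, -0.002], [0.363, -0.932, 0.001], [-0.001, -0.001, -1.0]]
wrist_force: [0.3, 0.7, -2.1]
opening: 0.0319
grasp_force: 40.1
```

>>> drive_tool([
  [0,0,0.04,0,0,0,0],
  [0,0,0.08,0,0,0,0],
  [0,0,0.12,0,0,0,0],
  [0,0,0.16,0,0,0,0],
  [0,0,0.2,0,0,0,0],
  [0,0,0.24,0,0,0,0],
  [0,0,0.28,0,0,0,0],
  [0,0,0.32,0,0,0,0],
])

```text
time_s: 48.2
tcp_pos: [0.5485, 0.0468, 0.198]
tool_rot: [[0.931, 0.366, -0.002], [0.366, -0.931, 0.0], [-0.002, -0.001, -1.0]]
wrist_force: [0.1, -0.3, -2.2]
opening: 0.0319
grasp_force: 40.1
```

>>> drive_tool([
  [0,0,0.04,0,0,0,0],
  [0,0,0.08,0,0,0,0],
  [0,0,0.12,0,0,0,0],
  [0,0,0.15,0,0,0,0],
  [0,0,0.17,0,0,0,0],
  [0,0,0.18,0,0,0,0],
  [0,0,0.185,0,0,0,0],
  [0,0,0.185,0,0,0,0],
])

```text
time_s: 49.0
tcp_pos: [0.5498, 0.2288, 0.1986]
tool_rot: [[0.931, 0.365, -0.001], [0.365, -0.931, -0.001], [-0.001, 0.0, -1.0]]
wrist_force: [-0.3, -0.9, -3.0]
opening: 0.0321
grasp_force: 40.1
```

>>> drive_tool([
  [0,0,0,-0.02,0,0,0],
  [0,0,0,-0.045,0,0,0],
  [0,0,0,-0.065,0,0,0],
  [0,0,0,-0.08,0,0,0],
  [0,0,0,-0.085,0,0,0],
  [0,0,0,-0.085,0,0,0],
])

```text
time_s: 49.6
tcp_pos: [0.5504, 0.2275, 0.1136]
tool_rot: [[0.932, 0.363, -0.001], [0.363, -0.932, -0.001], [-0.002, 0.001, -1.0]]
wrist_force: [0.1, -0.6, -1.2]
opening: 0.0322
grasp_force: 40.1
```

>>> drive_tool([
  [0,0.001,0.001,-0.006,0,0,0],
  [0,0.001,0.001,-0.01,0,0,0],
  [0,0.001,0.001,-0.012,0,0,0],
  [0,0.001,0.001,-0.013,0,0,0],
  [0,0.001,0.001,-0.013,0,0,0],
])

```text
time_s: 50.1
tcp_pos: [0.5517, 0.2299, 0.1013]
tool_rot: [[0.931, 0.364, 0.0], [0.364, -0.931, 0.0], [0.0, -0.0, -1.0]]
wrist_force: [-0.1, 0.3, -1.7]
opening: 0.0321
grasp_force: 40.1
```

>>> drive_tool([
  [0,0,0,-0.001,0,0,0],
  [1,0,0,-0.001,0,0,0],
  [1,0,0,-0.001,0,0,0],
  [1,0,0,-0.001,0,0,0],
  [1,0,0,-0.001,0,0,0],
  [1,0,0,-0.001,0,0,0],
])

```text
time_s: 50.7
tcp_pos: [0.5516, 0.2298, 0.1001]
tool_rot: [[0.931, 0.364, -0.0], [0.364, -0.931, -0.0], [-0.0, 0.0, -1.0]]
wrist_force: [-0.1, -1.2, 1.0]
opening: 0.0853
grasp_force: 0.0
```

>>> drive_tool([
  [1,0,0,0.02,0,0,0],
  [1,0,0,0.06,0,0,0],
  [1,0,0,0.11,0,0,0],
  [1,0,0,0.16,0,0,0],
  [1,0,0.03,0.2,0,0,0],
  [1,0.01,0.06,0.24,0,0,0],
  [1,0.02,0.06,0.25,0,0,0],
  [1,0.02,0.06,0.25,0,0,0],
])

```text
time_s: 51.5
tcp_pos: [0.5729, 0.2908, 0.352]
tool_rot: [[0.931, 0.364, 0.003], [0.364, -0.931, 0.002], [0.004, -0.0, -1.0]]
wrist_force: [-0.2, -0.5, 0.4]
opening: 0.0853
grasp_force: 0.0
```

```bash
python3 - <<'E'
from h import *
im,p=snap("final")
s=optics.capture("side")[:,:,::-1]
cv2.imwrite("pics/mix5.png",np.hstack([cv2.resize(im[:,:,::-1],(400,300)),cv2.resize(s[140:340,220:460],(400,300))]))
E
```

```text
51.5 [0.57290156 0.29081223 0.35204963] [ -15.7   24.   -24.    93.9   10.6   64.1 -111.1]
```

View pics/mix5.png

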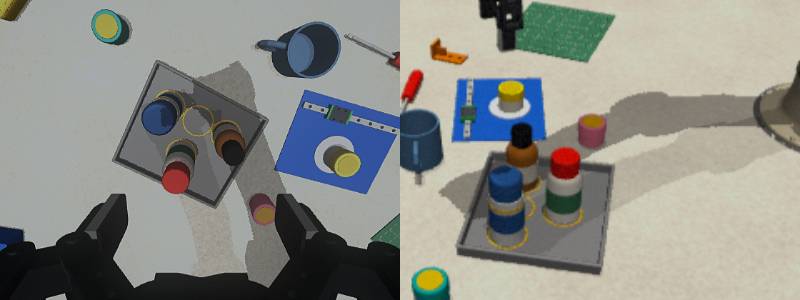

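All three are back on their rings, with caps at spray (158,115), white (176,181) and amber (231,152). The jar is on the disc. I'll do a quick number check before handing in.

```bash
python3 - <<'E'
from h import *
p=pickle.load(open("pics/final.pkl","rb"))
for k,u,v,z in [("spray",158,115,.143),("white",176,181,.140),("amber",231,152,.136),("jar",347,163,.055)]: print(k,hit("wrist",u*1.4,v*1.4,z,p).round(4))
E
```

```text
spray [0.5667 0.3532]
white [0.4803 0.296 ]
amber [0.5522 0.2357]
jar [0.5897 0.0098]
```

>>> drive_tool([
  [1,0,0,0,0,0,0],
  [1,0,0,0,0,0,0],
  [1,0,0,0,0,0,0],
])

```text
time_s: 51.9
tcp_pos: [0.5713, 0.2893, 0.3494]
tool_rot: [[0.931, 0.364, -0.001], [0.364, -0.931, -0.001], [-0.001, 0.0, -1.0]]
wrist_force: [0.1, 1.0, -0.4]
opening: 0.0854
grasp_force: 0.0
```

```bash
python3 -c "
from rig import robot
print(robot.sign_off())"
```

```text
the job is handed in; nothing more can be done
None
```

The job is handed in: the grease jar stands on the white disc, and the last camera check put the spray can, amber bottle and white bottle upright on their own rings within about 6 mm of their starting spots. Nothing was knocked over, and the final clock was 51.9 s; the sign-off itself gave no verdict.

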